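Feel for the notch of a sample box's cam lock and open its hatch

TASK

Unlock the white sample box and open it. Take the round black knob, press it down lightly (a few newtons) and turn it slowly clockwise, seen from above, until you feel it drop into the hidden notch; press it gently fully home there, then turn it back anticlockwise until the red arm has swung about 45 degrees clear of the hatch, let go, and slide the aluminium hatch fully open by its blue fin. Never force the lock, move the red arm only through the knob, and leave the glassware standing around where it is.

Things in the scene. Friction and masses are not known exactly. Their poses are not given: they have to be found in the camera images.
- box: White sample box, 120 (x) x 260 (y) x 60 mm, fixed to the worktop on rubber feet. Origin: centre of its underside, z up. The lock block is its half towards -y; the hatch covers y = -18 to 62 mm and slides towards +y. It stands in front of the robot, yaw within 0.35 rad of 0.
- knob: Sleeve of the round black knob, moving only up and down (it does not show the turn). Origin: on the knob's upright axis (x = 0, y = -75 mm of the box), at the underside of its skirt: 81.5 mm above the worktop when up (start), 74 mm when fully home. Skirt: radius 34 mm, 0 to 5 mm above the origin. It stays at the height where it is left; 1 to 4 N move it.
- knob_grip (a point): On the knob's axis, 30 mm above knob: a good TCP height for grasping the fluted round grip (39 mm across, 5 to 41 mm above knob). A fixed dark collar (radius 38 mm, top 79 mm above the worktop) rings the skirt: keep the fingertips 5 mm above the skirt. The key's 4 mm round end starts to sink 0.15 rad before the notch's middle; press home only at the middle.
- key_level (a point): On the knob's axis, 3 mm below knob. A hidden sprung key under it (24 mm off the axis; 2 N + 4 N/mm, 2.5 mm of give, then solid) rides on the steel cam ring once the knob is 0.2 mm down. The ring's one notch lies 0.35 to 1.25 rad clockwise of the start, play 0.06 rad each way: there push and drag torque (friction 0.4) dip and the knob can go down. Over 25 N on the key damages the lock.
- cam: Steel cam ring under the knob, with the red arm. Origin: on the knob's axis, 60.5 mm above the worktop. Turns about z: 0 rad at the start (own axes as the box's, arm along the box's +y, locked), positive anticlockwise; stops at -0.15 and +1.05 rad. 0.15 N m turn it; it stays where left. Only the key may drive it: the robot must not push it (over 3 N).
- red_tip (a point): Top of the outer end of the red arm, 76 mm from the knob's axis, 66.5 mm above the worktop. Its tooth bars a lug on the hatch until the arm has swung 0.3 rad anticlockwise; unlocked means at least 0.6 rad, where the tip lies 43 mm to the box's -x side of the knob's axis.
- hatch (a joint): How far the aluminium hatch plate (102 x 80 x 5 mm, top at 54.5 mm above the worktop) has slid along the box's +y, m: 0 shut, 0.065 fully open. It takes about 3 N to slide and stays where it is left.
- fin_top (a point): Centre of the top edge of the blue fin on the hatch, 94.5 mm above the worktop, at x = 0, y = 42 mm of the box when shut. The fin is 40 mm long (box x), 12 mm thick (box y) and stands 40 mm high above the hatch: pinch it along the box's y, or push it.
- flask: Conical glass flask, 64 mm across, 104 mm high, loose bystander. Origin: centre of its underside. It stands beyond an open laptop, whose raised screen lies between the arm's start on the left and the box: cross it with the fingertips above 0.3 m.
- bottle_brown: Brown reagent bottle with a blue cap, 69 mm across, 164 mm high, loose bystander. Origin: centre of its underside.
- beaker_small: Small glass beaker, 53 mm across, 60 mm high, loose bystander. Origin: centre of its underside.

How it is judged (in metres and radians):
On the way, in this order (a step that is already met when the one before it is completed fails the run):
1. the knob's key is down in the notch (knob at least 5 mm down) (z of knob in the frame of box below 0.0765 m), for 0.2 s.
2. the red arm is swung clear (at least 0.6 rad anticlockwise), hatch still shut (x of red_tip in the frame of box below -0.043 m and value of joint hatch below 0.02 m), for 0.2 s.
At the end, for the whole second after the job is handed in: The hatch is slid open by at least 52 of its 65 mm and at rest, the red arm stands at least 0.6 rad anticlockwise of its start (tip at least 43 mm to the box's -x side of the knob axis), and the knob is down in the notch (at least 5 of 7.5 mm) (z of knob in the frame of box below 0.0765 m and x of red_tip in the frame of box below -0.043 m and value of joint hatch above 0.052 m and velocity of joint hatch below 0.01 m/s); the robot touches nothing.
It fails at once if the lock is forced: key and cam ring pressed together with more than 25 N (contact force between knob and cam above 25 N).
It fails at once if the robot pushes the red arm itself with more than 3 N (contact force between any of the fingers, the arm and cam above 3 N).
It fails at once if a piece of glassware is shoved more than 40 mm (distance of any of flask, bottle_brown, beaker_small from where it was at the start of the episode above 0.04 m).
It also fails if it takes over 72 s, if anything falls off the work surface, if the arm or the gripper's body presses on something with over 40 N, if the wrist force passes 120 N, or if a joint passes its speed limit or range.

ROBOT

A 6-joint arm with a two-finger parallel gripper is mounted at the origin on a cart in front of the work surface, level with it; the furniture and walls round the work are solid. World frame = base frame: x ahead of the robot, y to its left, z up, the work surface at z = 0. Lengths are in mm, angles in rad, forces in N, time in s.
With the tool pointing down it reaches from about 275 to 1000 mm from the base axis. Payload 8.4 kg.
Tool frame: the origin (TCP) lies between the finger pads, 19 mm behind the fingertips; this is the grasp point; z points along the fingers, y is the line along which they close (so a half turn about z gives the same grasp; the last joint's range is limited). The gripper opens to 85 mm and grips with 20 to 120 N. Pads are 22 mm wide; open, the fingers measure 114 mm over their backs; the gripper's body (76 mm by 85 mm) begins 54 mm behind the grasp point. The pads swing forward as they close: fully open they stand 13 mm farther back than shut.
Start: joints at [1.258, 0.353, 1.633, -0, 1.155, -0.002], TCP at [191.136, 595.059, 249.981] pointing down, gripper open.
Joint ranges: [-2.63, 2.63], [-0.92, 2.1], [0.06, 2.66], [-1.3, 4.44], [0, 2.69], [-3.02, 3.02]. Speed limits (rad/s): [2.22, 2.22, 2.79, 3.14, 3.14, 3.14].

INTERFACE

Orientations are given as [roll, pitch, yaw] about the fixed x, y, z axes, in that order (R = Rz(yaw) Ry(pitch) Rx(roll)).
In Python, from rig import sensors, grab_frame, camera_params, order gives the robot as it stands. The module is installed in compiled form; this text tells all that it offers.
- The arm moves only by the tool move_arm, never from a script. Its argument "motion" is a list of rows, each a list of 7 numbers: the turn, a rotation vector about the tool's x, y, z in a scale on which 1.0 is pi rad, then the shift along the tool's x, y, z in fractions of the full range, 1 being 500 mm, then the finger opening in m, from 0 to 0.0854. A call has 1 to 8 rows; each row is the pose to reach, as a shift and turn from the pose commanded when the call began, along the tool's axes at that moment; what a row does not reach only later rows make up. A row lasts 1/8 s, in which the tool goes at most 62.5 mm and 10.7 degrees, less where a joint would pass 70% of its speed; a pose out of reach is approached as far as the arm can. A call with a gripper value outside its range is refused whole. The fingers move at their own pace and stop on an object; "grip_force" is the grip in N (left out, the last holds). Time passes only in rows, so rows that repeat a pose let the fingers close. It gives the time, the measured TCP pose, the force, the opening and the grip force at its end, in the units of the state.
- sensors.sense(): the state, without advancing time (a new reading comes with each control period).
- grab_frame(name): name is "scene" or "top"; returns (picture, depth): 420x560x3 uint8, red, green, blue; 420x560 float32, mm along the optical axis (not along the pixel's ray), 0 where there is no reading.
- camera_params(name): a dict with "camera_matrix" (3x3 intrinsics, pixels), "world_from_camera" (4x4, takes a point from camera to world coordinates). Camera axes: x right, y down, z forward; pixel columns grow to the right and rows downward; lengths in mm; the calibration is good to about 2 mm. A picture is of the moment at which its call begins. camera_params takes no time and is no camera call.
- order.sign_off(): hands the job in; it is judged then, once.
The state is a dict: "clock": time; "qpos": joint angles; "qvel": joint speeds; "joint_efforts": joint torques, N m; "eef_pos": TCP position; "tcp_rot": TCP orientation; "contact_force": force on the tool from outside, world axes, zero at the start; "wrist_torque": the same for the moment, N m; "opening": opening from 0.0 (shut) to 1.0 (fully open); "grasp_force": force on a finger pad.
Only numpy, scipy, OpenCV 4.12 (cv2) and the standard library are available. Lean on these libraries where they do the work, as an engineer would, in place of code of your own. Each camera call takes 0.05 s, during which the arm holds its last target. There are 200 camera calls.

## Working session

There is one attempt and no reset: what is moved stays moved. The work goes in short steps, Python scripts to look and compute and a tool call to move; the robot and the scene stay as the last step left them, time stands still between calls to the robot, and variables do not carry over. Pictures are saved under pics/ and viewed, at most 10 in all, crops included, and the job is handed in when it is done.

Besides the shell and the picture viewer there is one more tool, called as name([rows], argument=value, ...), one row to a line, values as JSON. move_arm: Moves the arm, as the interface text tells. Its arguments: {"type":"object","properties":{"motion":{"type":"array","items":{"type":"array","items":{"type":"number"}}},"grip_force":{"type":"number"}},"required":["motion"]}

```bash
mkdir -p pics; python3 - <<'E'
from rig import sensors, grab_frame, camera_params
import cv2, numpy as np
for n in("scene","top"):
    p,d=grab_frame(n); cv2.imwrite(f"pics/{n}0.png",p[:,:,::-1]); np.savez(f"{n}0.npz",p=p,d=d)
    c=camera_params(n); print(n,np.round(c["camera_matrix"],1).tolist(),np.round(c["world_from_camera"],3).tolist())
s=sensors.sense(); print({k:np.round(v,3).tolist() for k,v in s.items()})
E
```

```text
scene [[431.6, 0.0, 284.2], [0.0, 431.6, 205.5], [0.0, 0.0, 1.0]] [[0.639, -0.537, 0.551, -253.09], [-0.769, -0.436, 0.466, -665.288], [-0.01, -0.722, -0.692, 1018.301], [0.0, 0.0, 0.0, 1.0]]
top [[527.6, 0.0, 291.0], [0.0, 527.6, 218.4], [0.0, 0.0, 1.0]] [[0.029, -0.99, 0.141, 286.451], [-0.999, -0.032, -0.025, -45.0], [0.029, -0.14, -0.99, 1547.387], [0.0, 0.0, 0.0, 1.0]]
{'clock': 0.1, 'qpos': [1.258, 0.354, 1.634, 0.0, 1.155, -0.002], 'qvel': [0.001, -0.002, -0.002, 0.001, 0.0, -0.0], 'joint_efforts': [-0.0, -60.635, -34.282, -0.0, 0.004, -0.0], 'eef_pos': [190.988, 594.684, 249.33], 'tcp_rot': [-3.14, -0.0, 2.831], 'contact_force': [0.413, -0.251, 0.281], 'wrist_torque': [-0.026, 0.016, -0.05], 'grasp_force': 0.0, 'opening': 1.0}
```

View pics/scene0.png

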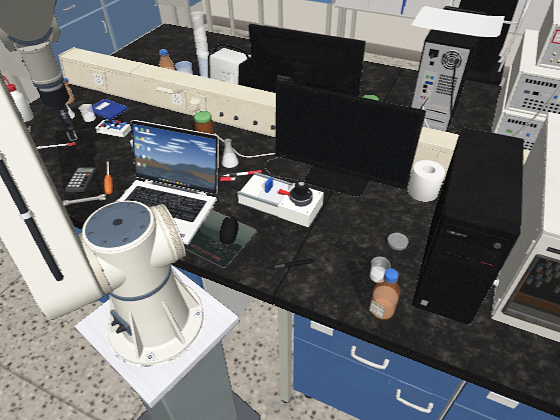

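View pics/top0.png

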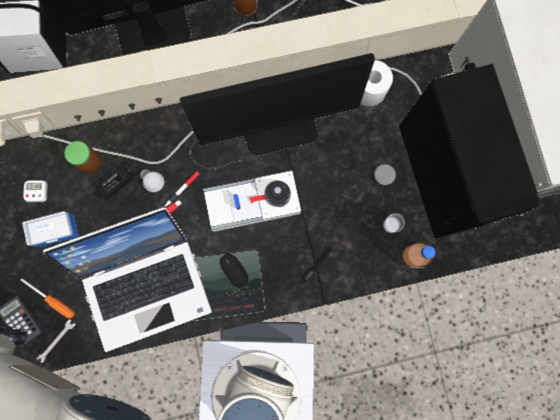

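The top view shows the box at about (252,201), the knob at (277,192), the blue fin at (237,201) and the red arm at (257,198). The monitor is behind the box and the laptop is to its left. In the scene view the knob is at (300,190) and the fin at (268,186).

```bash
cat > h.py <<'E'
import numpy as np, cv2
from rig import camera_params
def ray(n,uv):
    c=camera_params(n);K=np.array(c["camera_matrix"]);T=np.array(c["world_from_camera"])
    d=T[:3,:3]@np.linalg.inv(K)@np.array([*uv,1.]);return T[:3,3],d
def plane(n,uv,z):
    o,d=ray(n,uv);return o+d*(z-o[2])/d[2]
def dep(n,uv,z):
    o,d=ray(n,uv);return o+d*z
def proj(n,P):
    c=camera_params(n);K=np.array(c["camera_matrix"]);T=np.linalg.inv(np.array(c["world_from_camera"]))
    q=K@(T[:3,:3]@np.array(P)+T[:3,3]);return q[:2]/q[2]
def tri(uv1,uv2):
    o,d=ray("top",uv1);p,e=ray("scene",uv2);d=d/np.linalg.norm(d);e=e/np.linalg.norm(e)
    t=np.linalg.lstsq(np.c_[d,-e],p-o,rcond=None)[0];a=o+d*t[0];b=p+e*t[1];return (a+b)/2,np.linalg.norm(a-b)
E
python3 - <<'E'
from h import *
I={n:np.load(n+"0.npz") for n in("top","scene")}
R={"top":(195,165,115,75),"scene":(230,165,105,65)}
tops=[]
for n in R:
    x,y,w,h=R[n];p=I[n]["p"][y:y+h,x:x+w];d=I[n]["d"];hsv=cv2.cvtColor(p,cv2.COLOR_RGB2HSV)
    m={"blue":cv2.inRange(hsv,(100,120,60),(130,255,255)),
       "red":cv2.inRange(hsv,(0,140,80),(8,255,255))|cv2.inRange(hsv,(172,140,80),(180,255,255)),
       "white":cv2.inRange(hsv,(0,0,170),(180,40,255))}
    for k,a in m.items():
        N,l,s,c=cv2.connectedComponentsWithStats(a)
        for i in range(1,N):
            if s[i,4]>12:
                print(n,k,s[i].tolist(),np.round(c[i]+[x,y],1))
                if k!="white" or s[i,4]>200:
                    ys,xs=np.where(l==i);P=np.array([dep(n,(u+x,v+y),d[v+y,u+x]) for u,v in zip(xs,ys)])
                    print("   P med",np.round(np.median(P,0),1),"z",np.round(np.percentile(P[:,2],[5,50,95]),1))
    crop=cv2.resize(p,None,fx=6 if n=="top" else 6,fy=6,interpolation=cv2.INTER_CUBIC);tops.append(crop[:450,:630])
a,b=tops;W=np.zeros((600,800,3),np.uint8)
cv2.imwrite("pics/crop_top.png",a[:,:,::-1]);cv2.imwrite("pics/crop_scene.png",b[:,:,::-1])
# high points in depth (knob top)
for n in R:
    x,y,w,h=R[n];d=I[n]["d"]
    P=np.array([[*dep(n,(u,v),d[v,u]),u,v] for v in range(y,y+h) for u in range(x,x+w)])
    for lo,hi in((105,130),(86,100),(50,62)):
        q=P[(P[:,2]>lo)&(P[:,2]<hi)&(P[:,0]<720)];print(n,lo,len(q),np.round(np.median(q,0),1), np.round(q.min(0),1),np.round(q.max(0),1))
E
```

```text
top blue [39, 29, 6, 15, 53] [236.5 201.1]
   P med [537.6  72.3  93.5] z [84.8 93.5 99.1]
top red [0, 6, 4, 8, 23] [196.3 174.2]
   P med [629.1 201.4   7.4] z [-5.7  7.4 18.4]
top red [55, 30, 15, 7, 59] [256.8 198. ]
   P med [553.1  16.4  66.9] z [62.2 66.9 71.9]
top white [9, 6, 97, 58, 2992] [248.  201.4]Traceback (most recent call last):
  File "<stdin>", line 16, in <module>
  File "h.py", line 9, in dep
    o,d=ray(n,uv);return o+d*z
        ~~~^^^^^^
  File "h.py", line 4, in ray
    c=camera_params(n);K=np.array(c["camera_matrix"]);T=np.array(c["world_from_camera"])
ValueError: time passes only in moves, steps and waits
```

```bash
python3 - <<'E'
from rig import camera_params
import pickle;pickle.dump({n:camera_params(n) for n in("top","scene")},open("cam.pkl","wb"))
E
sed -i 's/^from rig.*/import pickle; _C=pickle.load(open("cam.pkl","rb")); camera_params=_C.get/' h.py
python3 - <<'E'
from h import *
I={n:np.load(n+"0.npz") for n in("top","scene")}
R={"top":(195,165,115,75),"scene":(230,165,105,65)}
for n in R:
    x,y,w,h=R[n];p=I[n]["p"][y:y+h,x:x+w];d=I[n]["d"];hsv=cv2.cvtColor(p,cv2.COLOR_RGB2HSV)
    m={"blue":cv2.inRange(hsv,(100,120,60),(130,255,255)),
       "red":cv2.inRange(hsv,(0,140,80),(8,255,255))|cv2.inRange(hsv,(172,140,80),(180,255,255)),
       "white":cv2.inRange(hsv,(0,0,170),(180,40,255))}
    for k,a in m.items():
        N,l,s,c=cv2.connectedComponentsWithStats(a)
        for i in range(1,N):
            if s[i,4]>12:
                ys,xs=np.where(l==i);P=np.array([dep(n,(u+x,v+y),d[v+y,u+x]) for u,v in zip(xs,ys)])
                print(n,k,s[i].tolist(),np.round(c[i]+[x,y],1),"P",np.round(np.median(P,0),1),"z",np.round(np.percentile(P[:,2],[5,50,95]),1))
    cv2.imwrite(f"pics/crop_{n}.png",cv2.resize(p,None,fx=6,fy=6,interpolation=cv2.INTER_CUBIC)[:,:,::-1])
    P=np.array([[*dep(n,(u,v),d[v,u]),u,v] for v in range(y,y+h) for u in range(x,x+w)])
    for lo,hi in((108,130),(88,100),(50,62)):
        q=P[(P[:,2]>lo)&(P[:,2]<hi)&(P[:,0]<640)]
        if len(q):print(n,lo,len(q),np.round(np.median(q,0),1), np.round(q.min(0),1),np.round(q.max(0),1))
d=I["top"]["d"]
for uv in((190,120),(300,100),(370,70),(280,140),(150,215),(180,230),(100,250),(60,260),(195,140),(290,130),(365,90)): print(uv,np.round(dep("top",uv,d[uv[1],uv[0]])))
E
```

```text
top blue [39, 29, 6, 15, 53] [236.5 201.1] P [537.6  72.3  93.5] z [84.8 93.5 99.1]
top red [0, 6, 4, 8, 23] [196.3 174.2] P [629.1 201.4   7.4] z [-5.7  7.4 18.4]
top red [55, 30, 15, 7, 59] [256.8 198. ] P [553.1  16.4  66.9] z [62.2 66.9 71.9]
top white [9, 6, 97, 58, 2992] [248.  201.4] P [538.6  48.6  54.3] z [43.3 54.3 63.3]
top white [80, 23, 6, 5, 26] [277.3 189.9] P [567.3 -40.3 124.4] z [119.5 124.4 128.6]
top 108 173 [565.1 -40.1 121.9 277.  191. ] [546.2 -59.6 110.1 270.  184. ] [584.6 -20.6 129.4 284.  198. ]
top 88 129 [548.1 -14.8  91.3 268.  198. ] [518.7 -71.3  88.  233.  181. ] [599.7  82.4  99.2 288.  208. ]
top 50 2083 [543.1  38.1  55.8 250.  202. ] [ 460.9 -104.9   50.   203.   171. ] [637.8 172.   62.  299.  229. ]
scene blue [35, 12, 8, 16, 79] [268.4 184.4] P [533.3  68.   87.4] z [67.1 87.4 99. ]
scene red [18, 5, 14, 5, 39] [254.1 171.5] P [613.6 215.6  12.4] z [ 6.7 12.4 18. ]
scene red [49, 24, 11, 7, 44] [283.8 192.1] P [553.   17.8  68.2] z [62.3 68.2 71.9]
scene white [0, 0, 6, 3, 13] [232.  165.7] P [590.6 300.7  11.7] z [ 7.2 11.7 17.5]
scene white [7, 7, 11, 3, 27] [242.2 173.1] P [583.3 241.8  13.2] z [ 8.9 13.2 16.9]
scene white [8, 10, 85, 52, 2021] [279.5 200.6] P [520.4  19.6  53. ] z [15.5 53.  64. ]
scene 108 129 [564.7 -44.9 123.  301.  186. ] [547.3 -62.2 108.  295.  180. ] [588.4 -21.8 129.7 307.  192. ]
scene 88 142 [552.5 -38.4  90.7 296.  193. ] [521.  -75.3  88.  265.  177. ] [598.6  82.3  99.9 311.  199. ]
scene 50 1196 [530.9  50.2  56.9 274.  194. ] [ 463.3 -107.6   50.   238.   172. ] [638.5 167.9  62.  323.  217. ]
(190, 120) [722. 190. 228.]
(300, 100) [802. -94. 190.]
(370, 70) [ 857. -268.  275.]
(280, 140) [742. -44.  11.]
(150, 215) [473. 279. 216.]
(180, 230) [462. 242.  -3.]
(100, 250) [387. 424. 135.]
(60, 260) [356. 516. 161.]
(195, 140) [737. 213.  -5.]
(290, 130) [776. -73.   6.]
(365, 90) [ 875. -285.   97.]
```

View pics/crop_top.png

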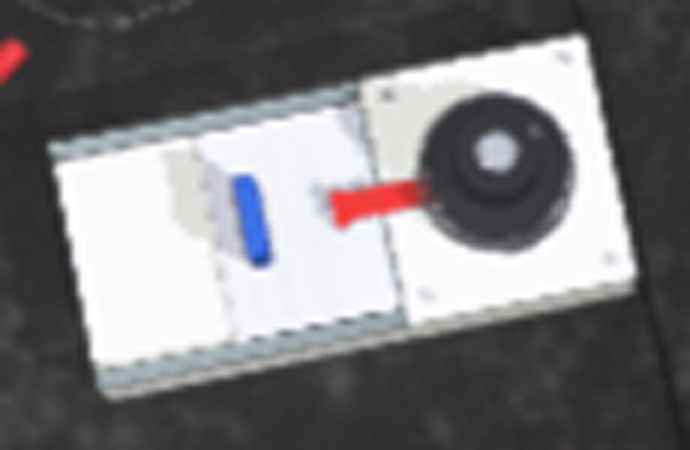

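View pics/crop_scene.png

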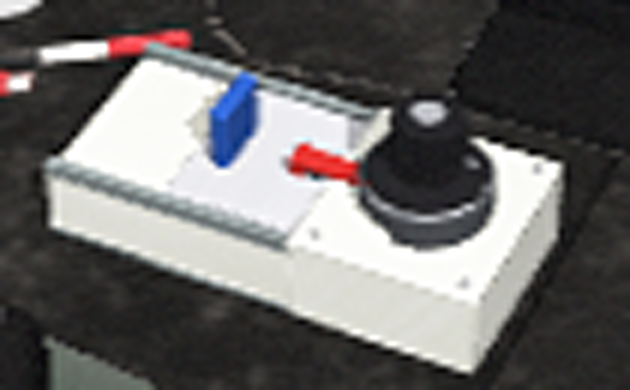

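```bash
python3 - <<'E'
from h import *
T=lambda u,v:(195+(u+.5)/6-.5,165+(v+.5)/6-.5); S=lambda u,v:(230+(u+.5)/6-.5,165+(v+.5)/6-.5)
print("cap",tri(T(497,150),S(428,112)))
print("fin top ends",tri(T(243,177),S(246,77)),tri(T(258,263),S(222,110)))
print("red tip",tri(T(333,208),S(293,160)))
print("box far right",tri(T(585,37),S(563,163)),"near right",tri(T(637,272),S(477,297)))
c={k:plane("top",T(*v),60)[:2] for k,v in dict(FR=(585,37),NR=(637,275),FL=(50,143),NL=(98,372)).items()}
for a,b in(("FR","NR"),("FL","NL"),("FL","FR"),("NL","NR")):
    v=c[a]-c[b];print(a,b,np.round(c[a],1),np.round(c[b],1),np.linalg.norm(v).round(1),np.arctan2(v[1],v[0]).round(3))
# knob circle from silhouettes: skirt / grip
d=np.load("top0.npz")["d"]
P=np.array([dep("top",(u,v),d[v,u]) for v in range(170,215) for u in range(255,300)])
q=P[(P[:,2]>112)&(P[:,2]<132)][:,:2].astype(np.float32);print("cap circ",cv2.minEnclosingCircle(q),q.mean(0))
q=P[(P[:,2]>78)&(P[:,2]<132)][:,:2].astype(np.float32);print("skirt circ",cv2.minEnclosingCircle(q))
E
```

```text
cap (array([567.35538402, -41.44947528, 128.38948966]), np.float64(0.5288253840368125))
fin top ends (array([556.44700025,  76.3718863 ,  97.15723276]), np.float64(0.2561610863860133)) (array([517.78075083,  64.53236069, 104.83578221]), np.float64(7.24060354937807))
red tip (array([548.85156914,  36.2159518 ,  63.73013755]), np.float64(1.1289617636464164))
box far right (array([636.33479975, -82.02274303,  67.15886732]), np.float64(1.6677432193969852)) near right (array([ 522.88889885, -109.57708201,   68.54875785]), np.float64(1.032349338318146))
FR NR [637.4 -81.6] [ 522.4 -109.6] 118.4 0.239
FL NL [576.8 171.7] [467.7 143.5] 112.7 0.253
FL FR [576.8 171.7] [637.4 -81.6] 260.5 1.806
NL NR [467.7 143.5] [ 522.4 -109.6] 259.0 1.784
cap circ ((566.14794921875, -39.58962631225586), 20.558059692382812) [565.7278  -39.83701]
skirt circ ((566.6096801757812, -39.9219856262207), 38.068603515625)
```

Both views agree: the knob axis is at about (566, -40.5), the yaw about 0.238, and the fin about 116 mm away (117 expected). The first move lifts the tool over the laptop.

The manual's scale: shifts go in shares of 500 mm and turns go in shares of pi rad. Converting my numbers, -0.2754 m / 0.5 = -0.5508, -0.12 m / 0.5 = -0.24, 0.0775 rad / 3.1416 = 0.0247.

move_arm([
  [0,0,0,0,0,-0.12,0.085],
  [0,0,0,0,0,-0.24,0.085],
  [0,0,0.0247,-0.0918,-0.0818,-0.24,0.085],
  [0,0,0.0493,-0.1836,-0.1636,-0.24,0.085],
  [0,0,0.074,-0.2754,-0.2454,-0.24,0.085],
  [0,0,0.0987,-0.3672,-0.3272,-0.24,0.085],
  [0,0,0.1233,-0.459,-0.409,-0.24,0.085],
  [0,0,0.148,-0.5508,-0.4908,-0.24,0.085],
])

```text
clock: 1.1
eef_pos: [378.8, 275.3, 369.9]
tcp_rot: [-3.142, 0.0, 2.364]
contact_force: [1.4, -0.2, 0.1]
opening: 0.995
grasp_force: 0.0
```

Scaled: -0.3558 m / 0.5 = -0.7116, -0.2965 m / 0.5 = -0.593, 0.465 rad / 3.1416 = 0.148.

move_arm([
  [0,0,0.0247,-0.1186,-0.0316,0,0.085],
  [0,0,0.0493,-0.2372,-0.0632,0,0.085],
  [0,0,0.074,-0.3558,-0.0948,0,0.085],
  [0,0,0.0987,-0.4744,-0.1264,0,0.085],
  [0,0,0.1233,-0.593,-0.158,0,0.085],
  [0,0,0.148,-0.7116,-0.1896,0,0.085],
  [0,0,0.148,-0.7116,-0.1896,0.12,0.085],
  [0,0,0.148,-0.7116,-0.1896,0.24,0.085],
])

```text
clock: 2.1
eef_pos: [566.2, -40.7, 248.6]
tcp_rot: [3.141, 0.0, 1.899]
contact_force: [1.0, 0.2, -0.1]
opening: 0.994
grasp_force: 0.0
```

```bash
python3 - <<'E'
from rig import sensors, grab_frame
from h import *
s=sensors.sense(); print({k:np.round(v,4).tolist() for k,v in s.items()})
out=[]
for n,(x,y,w,h) in dict(top=(190,140,130,95),scene=(230,110,130,95)).items():
    p,d=grab_frame(n); out.append(cv2.resize(p[y:y+h,x:x+w],None,fx=3,fy=3,interpolation=2))
cv2.imwrite("pics/over.png",np.hstack(out)[:,:,::-1])
E
```

```text
{'clock': 2.1, 'qpos': [-0.0745, 0.2653, 1.7602, 0.0001, 1.1149, -0.4026], 'qvel': [0.0162, 0.4365, 0.5624, 0.0008, -0.9818, 0.0004], 'joint_efforts': [-1.0113, -59.8124, -36.3501, -0.0683, 1.8699, -0.0037], 'eef_pos': [566.2241, -40.7084, 248.555], 'tcp_rot': [3.1405, 0.0004, 1.8989], 'contact_force': [1.0063, 0.1808, -0.0846], 'wrist_torque': [0.0368, -0.0121, 0.0302], 'grasp_force': 0.0, 'opening': 0.9944}
```

View pics/over.png

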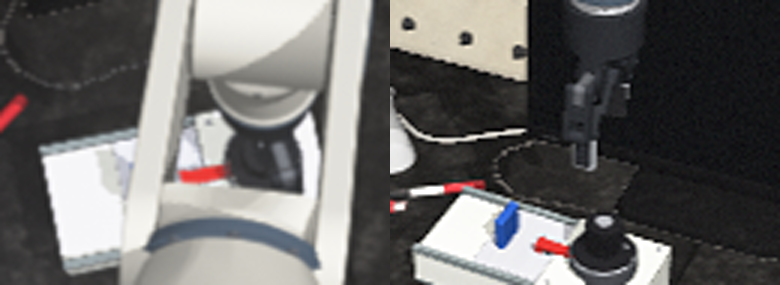

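The gripper is above the knob: fingers at about (585,110), knob at (600,245) in the right half of the picture. I'll descend to z 112 and close gently.

Scaled: 0.138 m / 0.5 = 0.276, 0.137 m / 0.5 = 0.274.

move_arm([
  [0,0,0,0,0,0.12,0.085],
  [0,0,0,0,0,0.22,0.085],
  [0,0,0,0,0,0.274,0.085],
  [0,0,0,0,0,0.276,0.07],
  [0,0,0,0,0,0.276,0.05],
  [0,0,0,0,0,0.276,0.03],
  [0,0,0,0,0,0.276,0.03],
  [0,0,0,0,0,0.276,0.03],
], grip_force=30)

```text
clock: 3.2
eef_pos: [568.1, -39.5, 113.8]
tcp_rot: [3.137, 0.002, 1.901]
contact_force: [5.4, 3.1, 5.1]
opening: 0.448
grasp_force: 31.2
```

```bash
cat > s.py <<'E'
from rig import sensors
import numpy as np
s=sensors.sense()
for k in("eef_pos","tcp_rot","contact_force","wrist_torque","grasp_force","opening"):print(k,np.round(s[k],4).tolist())
E
python3 s.py
```

```text
eef_pos [568.1314, -39.4589, 113.8474]
tcp_rot [3.1368, 0.0015, 1.9008]
contact_force [5.405, 3.1495, 5.1321]
wrist_torque [0.3737, -0.7093, 0.0637]
grasp_force 31.1614
opening 0.4476
```

move_arm([
  [0,0,0,0.001,0.0044,0,0.03],
  [0,0,0,0.001,0.0044,0,0.03],
  [0,0,0,0.001,0.0044,0,0.03],
  [0,0,0,0.001,0.0044,0,0.03],
])

```text
clock: 3.7
eef_pos: [568.3, -39.2, 113.1]
tcp_rot: [3.141, 0.001, 1.901]
contact_force: [-0.4, -2.7, 6.3]
opening: 0.444
grasp_force: 31.4
```

```bash
python3 s.py
```

```text
eef_pos [568.3203, -39.1685, 113.0771]
tcp_rot [3.1409, 0.0015, 1.9011]
contact_force [-0.4168, -2.7223, 6.2824]
wrist_torque [-0.6267, 0.0884, -0.0014]
grasp_force 31.355
opening 0.4437
```

Scaled: 0.2 rad / 3.1416 = 0.0637.

move_arm([
  [0,0,0.0095,0,0,0,0.03],
  [0,0,0.0191,0,0,0,0.03],
  [0,0,0.0286,0,0,0,0.03],
  [0,0,0.0382,0,0,0,0.03],
  [0,0,0.0446,0,0,0,0.03],
  [0,0,0.0509,0,0,0,0.03],
  [0,0,0.0573,0,0,0,0.03],
  [0,0,0.0637,0,0,0,0.03],
])

```text
clock: 4.7
eef_pos: [568.7, -39.0, 113.1]
tcp_rot: [3.14, 0.001, 1.701]
contact_force: [2.4, -1.5, 4.8]
opening: 0.446
grasp_force: 31.3
```

```bash
python3 s.py
```

```text
eef_pos [568.6718, -39.0216, 113.1011]
tcp_rot [3.1399, 0.0013, 1.7006]
contact_force [2.3662, -1.5404, 4.812]
wrist_torque [-0.4386, -0.2303, 0.1115]
grasp_force 31.2825
opening 0.4464
```

Scaled: 0.05 rad / 3.1416 = 0.0159.

move_arm([
  [0,0,0.0064,0,0,0,0.03],
  [0,0,0.0127,0,0,0,0.03],
  [0,0,0.0159,0,0,0,0.03],
  [0,0,0.0159,0,0,0,0.03],
])

```text
clock: 5.2
eef_pos: [568.8, -39.0, 113.1]
tcp_rot: [3.14, 0.001, 1.651]
contact_force: [2.5, -1.4, 6.3]
opening: 0.447
grasp_force: 31.3
```

Scaled: 0.05 rad / 3.1416 = 0.0159.

move_arm([
  [0,0,0.0064,0,0,0,0.03],
  [0,0,0.0127,0,0,0,0.03],
  [0,0,0.0159,0,0,0,0.03],
  [0,0,0.0159,0,0,0,0.03],
])

```text
clock: 5.7
eef_pos: [568.8, -39.0, 113.1]
tcp_rot: [3.139, 0.001, 1.601]
contact_force: [2.0, -2.4, 6.2]
opening: 0.447
grasp_force: 31.3
```

```bash
python3 s.py
```

```text
eef_pos [568.8415, -39.0277, 113.1014]
tcp_rot [3.1394, 0.001, 1.6008]
contact_force [2.0388, -2.3724, 6.2369]
wrist_torque [-0.4014, -0.3131, -0.0221]
grasp_force 31.2619
opening 0.4469
```

move_arm([
  [0,0,0,0,0,0.001,0.03],
  [0,0,0,0,0,0.002,0.03],
  [0,0,0,0,0,0.002,0.03],
  [0,0,0,0,0,0.002,0.03],
])

```text
clock: 6.2
eef_pos: [568.9, -39.0, 112.3]
tcp_rot: [3.139, 0.001, 1.601]
contact_force: [1.4, -2.6, 7.8]
opening: 0.446
grasp_force: 31.4
```

Scaled: 0.05 rad / 3.1416 = 0.0159.

move_arm([
  [0,0,0.0064,0,0,0,0.03],
  [0,0,0.0127,0,0,0,0.03],
  [0,0,0.0159,0,0,0,0.03],
  [0,0,0.0159,0,0,0,0.03],
])

```text
clock: 6.7
eef_pos: [568.9, -39.0, 112.3]
tcp_rot: [3.139, 0.001, 1.551]
contact_force: [2.0, -1.9, 6.8]
opening: 0.449
grasp_force: 31.4
```

```bash
python3 s.py
```

```text
eef_pos [568.9182, -38.9982, 112.2955]
tcp_rot [3.1391, 0.0009, 1.5507]
contact_force [1.9633, -1.8902, 6.8289]
wrist_torque [-0.4508, -0.1545, -0.0826]
grasp_force 31.4319
opening 0.4489
```

Scaled: 0.001 m / 0.5 = 0.002, 0.0005 m / 0.5 = 0.001.

move_arm([
  [0,0,0,0,0,0.001,0.03],
  [0,0,0,0,0,0.002,0.03],
  [0,0,0,0,0,0.002,0.03],
  [0,0,0,0,0,0.002,0.03],
])

```text
clock: 7.2
eef_pos: [569.0, -39.0, 111.4]
tcp_rot: [3.139, 0.001, 1.551]
contact_force: [1.6, -2.3, 8.6]
opening: 0.444
grasp_force: 31.5
```

```bash
python3 s.py
```

```text
eef_pos [568.9526, -38.9802, 111.4103]
tcp_rot [3.1391, 0.0008, 1.5507]
contact_force [1.5812, -2.3309, 8.6437]
wrist_torque [-0.3892, -0.0918, -0.0713]
grasp_force 31.5232
opening 0.4444
```

Scaled: 0.05 rad / 3.1416 = 0.0159.

move_arm([
  [0,0,0.0064,0,0,0,0.03],
  [0,0,0.0127,0,0,0,0.03],
  [0,0,0.0159,0,0,0,0.03],
  [0,0,0.0159,0,0,0,0.03],
])

```text
clock: 7.7
eef_pos: [569.0, -39.0, 111.2]
tcp_rot: [3.139, 0.001, 1.501]
contact_force: [2.9, -2.4, 6.5]
opening: 0.449
grasp_force: 31.3
```

```bash
python3 s.py
```

```text
eef_pos [568.9806, -38.9928, 111.2486]
tcp_rot [3.139, 0.0007, 1.5006]
contact_force [2.902, -2.3913, 6.4901]
wrist_torque [-0.4325, -0.2204, -0.139]
grasp_force 31.2986
opening 0.4491
```

Scaled: 0.05 rad / 3.1416 = 0.0159.

move_arm([
  [0,0,0.0064,0,0,0,0.03],
  [0,0,0.0127,0,0,0,0.03],
  [0,0,0.0159,0,0,0,0.03],
  [0,0,0.0159,0,0,0,0.03],
])

```text
clock: 8.2
eef_pos: [569.1, -39.0, 110.7]
tcp_rot: [3.139, 0.001, 1.45]
contact_force: [4.9, -3.1, 1.7]
opening: 0.449
grasp_force: 31.1
```

```bash
python3 s.py
```

```text
eef_pos [569.066, -39.0058, 110.6611]
tcp_rot [3.1389, 0.0005, 1.4503]
contact_force [4.9262, -3.1478, 1.7319]
wrist_torque [-0.5751, -0.7946, -0.0931]
grasp_force 31.0905
opening 0.4486
```

Scaled: 0.04 rad / 3.1416 = 0.0127.

move_arm([
  [0,0,0.0064,0,0,0,0.03],
  [0,0,0.0127,0,0,0,0.03],
  [0,0,0.0127,0,0,0,0.03],
  [0,0,0.0127,0,0,0,0.03],
])

```text
clock: 8.7
eef_pos: [569.2, -39.0, 110.6]
tcp_rot: [3.139, 0.0, 1.411]
contact_force: [6.2, -4.1, 1.3]
opening: 0.444
grasp_force: 30.9
```

```bash
python3 s.py
```

```text
eef_pos [569.1586, -39.0062, 110.5612]
tcp_rot [3.1387, 0.0004, 1.4106]
contact_force [6.1535, -4.1356, 1.2685]
wrist_torque [-0.5574, -0.8701, 0.0252]
grasp_force 30.9288
opening 0.4436
```

Scaled: 0.0018 m / 0.5 = 0.0036, -0.0004 m / 0.5 = -0.0008, 0.04 rad / 3.1416 = 0.0127.

move_arm([
  [0,0,0.0064,-0.0008,0.002,0,0.03],
  [0,0,0.0127,-0.0016,0.0036,0,0.03],
  [0,0,0.0127,-0.0016,0.0036,0.001,0.03],
  [0,0,0.0127,-0.0016,0.0036,0.002,0.03],
  [0,0,0.0127,-0.0016,0.0036,0.002,0.03],
])

```text
clock: 9.32
eef_pos: [569.4, -39.3, 108.8]
tcp_rot: [-3.141, -0.0, 1.371]
contact_force: [3.7, 2.4, -0.3]
opening: 0.445
grasp_force: 30.8
```

```bash
python3 s.py
```

```text
eef_pos [569.375, -39.2999, 108.8442]
tcp_rot [-3.1413, -0.0002, 1.3709]
contact_force [3.7126, 2.4082, -0.2599]
wrist_torque [0.4682, -0.409, -0.0349]
grasp_force 30.8307
opening 0.4451
```

Scaled: 0.0015 m / 0.5 = 0.003, 0.001 m / 0.5 = 0.002.

move_arm([
  [0,0,0,0,0,0.001,0.03],
  [0,0,0,0,0,0.002,0.03],
  [0,0,0,0,0,0.003,0.03],
  [0,0,0,0,0,0.003,0.03],
])

```text
clock: 9.82
eef_pos: [569.4, -39.4, 107.5]
tcp_rot: [-3.141, -0.0, 1.371]
contact_force: [2.3, 4.1, 1.9]
opening: 0.445
grasp_force: 31.1
```

```bash
python3 s.py
```

```text
eef_pos [569.3931, -39.3662, 107.5288]
tcp_rot [-3.1414, -0.0002, 1.3708]
contact_force [2.3172, 4.0884, 1.8924]
wrist_torque [0.7748, -0.2302, -0.0083]
grasp_force 31.1161
opening 0.4454
```

Scaled: 0.001 m / 0.5 = 0.002, 0.0005 m / 0.5 = 0.001.

move_arm([
  [0,0,0,0,0,0.001,0.03],
  [0,0,0,0,0,0.002,0.03],
  [0,0,0,0,0,0.002,0.03],
])

```text
clock: 10.2
eef_pos: [569.5, -39.4, 107.4]
tcp_rot: [3.142, -0.0, 1.371]
contact_force: [-0.9, 5.2, 12.0]
opening: 0.443
grasp_force: 32.0
```

Scaled: 0.001 m / 0.5 = 0.002, 0.0005 m / 0.5 = 0.001.

move_arm([
  [0,0,0,0,0,0.001,0.03],
  [0,0,0,0,0,0.002,0.03],
  [0,0,0,0,0,0.002,0.03],
])

```text
clock: 10.58
eef_pos: [569.5, -39.4, 107.2]
tcp_rot: [3.141, -0.0, 1.371]
contact_force: [-4.0, 5.1, 20.7]
opening: 0.446
grasp_force: 32.9
```

Scaled: -0.002 m / 0.5 = -0.004, -0.001 m / 0.5 = -0.002.

move_arm([
  [0,0,0,0,0,-0.002,0.03],
  [0,0,0,0,0,-0.004,0.03],
  [0,0,0,0,0,-0.004,0.03],
])

```text
clock: 10.95
eef_pos: [569.4, -39.4, 107.5]
tcp_rot: [-3.141, -0.0, 1.371]
contact_force: [2.8, 5.8, 2.2]
opening: 0.447
grasp_force: 30.9
```

```bash
python3 s.py; python3 - <<'E'
from rig import grab_frame
from h import *
a=np.load("scene0.npz")["p"];p,d=grab_frame("scene")
x,y,w,h=250,150,80,70
cv2.imwrite("pics/home.png",np.hstack([cv2.resize(q[y:y+h,x:x+w],None,fx=5,fy=5,interpolation=2) for q in(a,p)])[:,:,::-1])
E
```

```text
eef_pos [569.3981, -39.3825, 107.5228]
tcp_rot [-3.1415, -0.0002, 1.3707]
contact_force [2.7705, 5.8118, 2.2472]
wrist_torque [0.8185, -0.2064, -0.0168]
grasp_force 30.9004
opening 0.447
```

View pics/home.png

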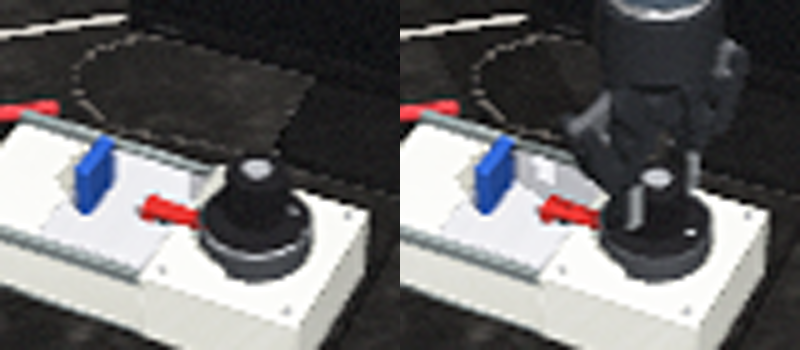

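The knob is home: its skirt has sunk into the collar and the cap dropped from row 167 to 178 (about 7.5 mm). Now I'll turn it anticlockwise.

Scaled: 0.001 m / 0.5 = 0.002, 0.0005 m / 0.5 = 0.001, -0.4 rad / 3.1416 = -0.1273.

move_arm([
  [0,0,-0.0159,0.002,0.001,0,0.03],
  [0,0,-0.0318,0.002,0.001,0,0.03],
  [0,0,-0.0477,0.002,0.001,0,0.03],
  [0,0,-0.0637,0.002,0.001,0,0.03],
  [0,0,-0.0796,0.002,0.001,0,0.03],
  [0,0,-0.0955,0.002,0.001,0,0.03],
  [0,0,-0.1114,0.002,0.001,0,0.03],
  [0,0,-0.1273,0.002,0.001,0,0.03],
])

```text
clock: 12.0
eef_pos: [568.7, -39.3, 107.4]
tcp_rot: [-3.139, 0.0, 1.772]
contact_force: [-3.7, -0.7, 7.8]
opening: 0.448
grasp_force: 31.4
```

```bash
python3 s.py
```

```text
eef_pos [568.7315, -39.3093, 107.4477]
tcp_rot [-3.1386, 0.0002, 1.7724]
contact_force [-3.6863, -0.652, 7.806]
wrist_torque [-0.1672, 0.6862, -0.1348]
grasp_force 31.3998
opening 0.448
```

Scaled: -0.0005 m / 0.5 = -0.001, -0.45 rad / 3.1416 = -0.1432.

move_arm([
  [0,0,-0.0191,0,-0.001,0,0.03],
  [0,0,-0.0382,0,-0.001,0,0.03],
  [0,0,-0.0573,0,-0.001,0,0.03],
  [0,0,-0.0764,0,-0.001,0,0.03],
  [0,0,-0.0955,0,-0.001,0,0.03],
  [0,0,-0.1146,0,-0.001,0,0.03],
  [0,0,-0.1337,0,-0.001,0,0.03],
  [0,0,-0.1432,0,-0.001,0,0.03],
])

```text
clock: 13.0
eef_pos: [568.0, -39.7, 107.5]
tcp_rot: [-3.138, -0.001, 2.222]
contact_force: [-4.6, -2.9, 9.7]
opening: 0.444
grasp_force: 31.5
```

```bash
python3 s.py; python3 - <<'E'
from rig import grab_frame
from h import *
p,d=grab_frame("scene")
x,y,w,h=250,150,80,70
cv2.imwrite("pics/turned.png",cv2.resize(p[y:y+h,x:x+w],None,fx=6,fy=6,interpolation=2)[:,:,::-1])
for t in(0,.6,.785):
    a=.238+np.pi/2+t;print(t,((proj("scene",[569+76*np.cos(a),-40+76*np.sin(a),66.5])-[x,y])*6).round())
E
```

```text
eef_pos [568.0084, -39.7173, 107.4667]
tcp_rot [-3.1381, -0.001, 2.2224]
contact_force [-4.5696, -2.8757, 9.7227]
wrist_torque [-0.5518, 0.8123, -0.1747]
grasp_force 31.4694
opening 0.4436
0 [177. 243.]
0.6 [164. 298.]
0.785 [170. 316.]
```

View pics/turned.png

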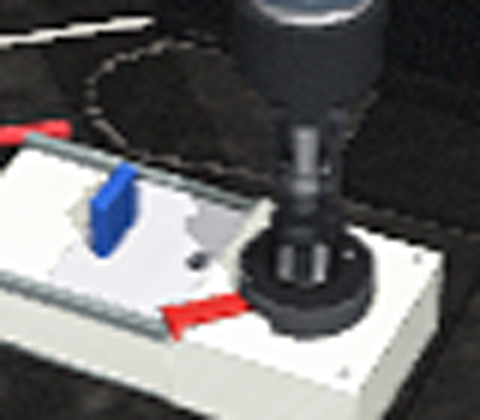

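The red arm tip is at (170,318), which matches the 0.785 rad prediction of (170,316). Next I release and lift.

Scaled: -0.08 m / 0.5 = -0.16, -0.03 m / 0.5 = -0.06.

move_arm([
  [0,0,0,0,0,-0.003,0.03],
  [0,0,0,0,0,-0.003,0.045],
  [0,0,0,0,0,-0.003,0.065],
  [0,0,0,0,0,-0.003,0.085],
  [0,0,0,0,0,-0.003,0.085],
  [0,0,0,0,0,-0.06,0.085],
  [0,0,0,0,0,-0.16,0.085],
  [0,0,0,0,0,-0.16,0.085],
])

```text
clock: 14.05
eef_pos: [572.2, -38.9, 191.3]
tcp_rot: [3.136, 0.005, 2.221]
contact_force: [0.8, -0.6, -0.4]
opening: 0.995
grasp_force: 0.0
```

```bash
python3 s.py
```

```text
eef_pos [572.1799, -38.8743, 191.3125]
tcp_rot [3.1363, 0.0046, 2.2209]
contact_force [0.8206, -0.5575, -0.3877]
wrist_torque [-0.0351, -0.0206, -0.0046]
grasp_force 0.0
opening 0.9954
```

Scaled: 0.108 m / 0.5 = 0.216, 0.093 m / 0.5 = 0.186, -1.16 rad / 3.1416 = -0.3692.

move_arm([
  [0,0,-0.0525,0.032,0.012,0,0.085],
  [0,0,-0.105,0.062,0.026,0,0.085],
  [0,0,-0.1576,0.094,0.038,0,0.085],
  [0,0,-0.2101,0.124,0.05,0,0.085],
  [0,0,-0.2626,0.156,0.064,0,0.085],
  [0,0,-0.3151,0.186,0.076,0,0.085],
  [0,0,-0.3692,0.216,0.088,0,0.085],
  [0,0,-0.3692,0.216,0.088,0,0.085],
])

```text
clock: 15.05
eef_pos: [538.7, 74.5, 186.8]
tcp_rot: [3.141, -0.001, -2.902]
contact_force: [0.2, -1.4, -0.6]
opening: 0.995
grasp_force: 0.0
```

```bash
python3 s.py; python3 - <<'E'
from rig import grab_frame
from h import *
p,d=grab_frame("scene")
x,y,w,h=250,150,80,70
cv2.imwrite("pics/free.png",cv2.resize(p[y:y+h,x:x+w],None,fx=6,fy=6,interpolation=2)[:,:,::-1])
E
```

```text
eef_pos [538.7463, 74.5066, 186.8112]
tcp_rot [3.1414, -0.001, -2.9021]
contact_force [0.2129, -1.3846, -0.6447]
wrist_torque [-0.0539, 0.0691, -0.0311]
grasp_force 0.0
opening 0.9945
```

View pics/free.png

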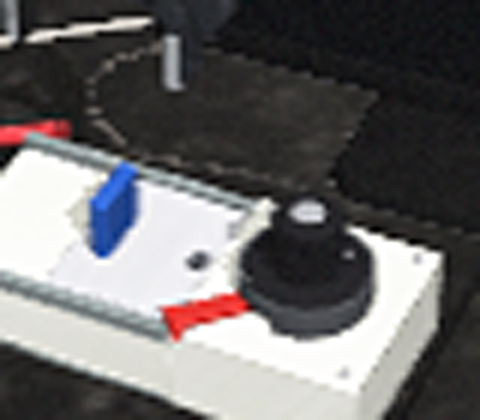

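The knob stays down, with its cap at (307,211). The red arm is clear and the gripper is over the fin. Next I pinch the fin.

Scaled: 0.1 m / 0.5 = 0.2, 0.05 m / 0.5 = 0.1.

move_arm([
  [0,0,0,0,0,0.1,0.085],
  [0,0,0,0,0,0.2,0.085],
  [0,0,0,0,0,0.2,0.05],
  [0,0,0,0,0,0.2,0.02],
  [0,0,0,0,0,0.2,0.005],
  [0,0,0,0,0,0.2,0.005],
  [0,0,0,0,0,0.2,0.005],
  [0,0,0,0,0,0.2,0.005],
], grip_force=25)

```text
clock: 16.1
eef_pos: [540.5, 73.9, 89.1]
tcp_rot: [-3.141, 0.003, -2.902]
contact_force: [-1.3, -1.3, 8.5]
opening: 0.136
grasp_force: 31.0
```

```bash
python3 s.py
```

```text
eef_pos [540.4522, 73.8677, 89.1365]
tcp_rot [-3.1411, 0.0027, -2.9025]
contact_force [-1.3085, -1.3324, 8.5338]
wrist_torque [-0.2683, 0.1459, -0.0194]
grasp_force 31.0143
opening 0.1362
```

Scaled: 0.064 m / 0.5 = 0.128, 0.062 m / 0.5 = 0.124.

move_arm([
  [0,0,0,0,0.012,-0.003,0.005],
  [0,0,0,0,0.03,-0.003,0.005],
  [0,0,0,0,0.05,-0.003,0.005],
  [0,0,0,0,0.07,-0.003,0.005],
  [0,0,0,0,0.09,-0.003,0.005],
  [0,0,0,0,0.11,-0.003,0.005],
  [0,0,0,0,0.124,-0.003,0.005],
  [0,0,0,0,0.128,-0.003,0.005],
])

```text
clock: 17.1
eef_pos: [525.3, 135.6, 89.2]
tcp_rot: [-3.14, 0.002, -2.901]
contact_force: [8.4, -13.9, -7.5]
opening: 0.138
grasp_force: 28.7
```

```bash
python3 s.py
```

```text
eef_pos [525.3194, 135.6277, 89.2363]
tcp_rot [-3.1395, 0.0023, -2.9009]
contact_force [8.3823, -13.8959, -7.4734]
wrist_torque [-2.3308, -1.3966, -0.0383]
grasp_force 28.7452
opening 0.1376
```

Scaled: -0.15 m / 0.5 = -0.3, -0.002 m / 0.5 = -0.004.

move_arm([
  [0,0,0,0,-0.004,0,0.005],
  [0,0,0,0,-0.004,0,0.02],
  [0,0,0,0,-0.004,0,0.05],
  [0,0,0,0,-0.004,0,0.05],
  [0,0,0,0,-0.004,-0.08,0.05],
  [0,0,0,0,-0.004,-0.2,0.05],
  [0,0,0,0,-0.004,-0.3,0.05],
  [0,0,0,0,-0.004,-0.3,0.05],
])

```text
clock: 18.1
eef_pos: [526.8, 134.7, 243.3]
tcp_rot: [3.141, 0.008, -2.902]
contact_force: [0.6, 0.3, -0.2]
opening: 0.586
grasp_force: 0.0
```

```bash
python3 s.py; python3 - <<'E'
from rig import grab_frame
from h import *
p,d=grab_frame("scene")
x,y,w,h=225,140,105,80
cv2.imwrite("pics/end.png",cv2.resize(p[y:y+h,x:x+w],None,fx=6,fy=6,interpolation=2)[:,:,::-1])
def fin(p):
    m=np.zeros(p.shape[:2],np.uint8);m[160:215,235:290]=cv2.inRange(cv2.cvtColor(p,cv2.COLOR_RGB2HSV),(100,120,60),(130,255,255))[160:215,235:290]
    M=cv2.moments(m,True);return plane("scene",(M["m10"]/M["m00"],M["m01"]/M["m00"]),80)
a,b=fin(np.load("scene0.npz")["p"]),fin(p);print(a.round(),b.round(),np.linalg.norm(a-b))
E
```

```text
eef_pos [526.818, 134.6888, 243.2955]
tcp_rot [3.1415, 0.0076, -2.9024]
contact_force [0.6022, 0.2784, -0.2267]
wrist_torque [0.0588, 0.0447, -0.0053]
grasp_force 0.0
opening 0.5855
[540.  72.  80.] [522.  94.  80.] 27.85168274706508
```

View pics/end.png

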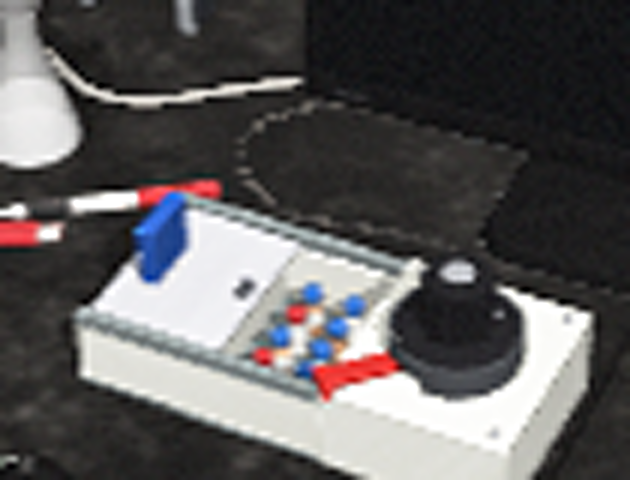

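The hatch is open: the fin is at (162,238), the sample vials are showing, the red arm is clear and the knob is down. I'll check the fin's travel, then hand in.

```bash
python3 - <<'E'
from h import *
from rig import order
t=np.linalg.norm(plane("scene",(268.4,184.4),75)-plane("scene",(225+162/6,140+238/6),75));print(t)
if t>56: print(order.sign_off())
E
```

```text
61.3072924946004
the job is handed in; nothing more can be done
None
```

The box is unlocked and open, and the job is handed in; the hatch slid about 62 mm, the knob is home in the notch and the red arm is about 45° clear.

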